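# Draw the bottom slide box from the gravity chute and lay it crosswise on the drying tray

### The job

Load one more slide box on the drying tray, oldest stock first: draw the bottom box, the one that pokes out, from the front of the stack chute, leaving the other three in the chute to drop down by one place. Lay it gently in the free place of the pile's second layer: parallel to the single box already on top, crosswise to the two boxes below, flush with the outline of the pile, with the air gap left open. Leave the rest of the pile and the other things where they are.

Things in the scene. Friction and masses are not known exactly. Their poses are not given: they have to be found in the camera images.
- chute: Fixed upright chute: four aluminium angle posts and back plate on a grey base, open on top, 110 x 141 x 200 mm. Origin: centre of its underside. Open front faces its own -y (robot's right): boxes are drawn out along -y. Floor 35 mm above the origin; inside 49 mm wide (x), 138 mm deep (y -69 to +69 mm). Four boxes lie in it, long side along y. Its metal is polished and slippery.
- chute_mouth (a point): Middle of the front edge of the chute floor (chute y = -69 mm); axes as the chute's. The front legs of the posts, 14 mm wide strips at the two front corners (outer sides at x = +-27.5 mm), begin 46 mm above this point and hold back all boxes but the bottom one. Base and foot end at this line: the poking-out box end is free on both sides, below and in front.
- box_1: Bottom box in the chute, the one to draw: slide storage box, 45 (own x) x 130 (own y, long) x 36 mm high, blue body, white lid with blank label, about 0.12 kg, all boxes alike; origin: centre of its underside. It pokes 45 to 55 mm out of the chute front. It is fully out when drawn about 90 mm farther; the weight of the three others lies on it until then.
- box_2: Second box from below in the chute: slide storage box, 45 (own x) x 130 (own y, long) x 36 mm high, blue body, white lid with blank label, about 0.12 kg, all boxes alike; origin: centre of its underside. Drops onto the chute floor when the bottom box has left.
- box_3: Third box from below in the chute: slide storage box, 45 (own x) x 130 (own y, long) x 36 mm high, blue body, white lid with blank label, about 0.12 kg, all boxes alike; origin: centre of its underside. 
- box_4: Top box in the chute: slide storage box, 45 (own x) x 130 (own y, long) x 36 mm high, blue body, white lid with blank label, about 0.12 kg, all boxes alike; origin: centre of its underside. 
- tray: Fixed square steel tray, 165 x 165 mm, floor 4 mm thick, rim 11 mm high; origin: centre of its underside. The pile on it has a centred 130 x 130 mm outline. First layer: two boxes along tray x, centred at tray y = +-42.5 mm. Second layer: boxes along tray y; one lies centred at tray x = +42.5 mm (far from the robot), the other place is free. A 40 mm air gap parts the two boxes of a layer.
- free_place (a point): Where the centre of the drawn box's underside belongs: tray x = -42.5 mm, tray y = 0, 40 mm above the tray's origin (on top of the first layer); axes as the tray's, the box's long side goes along its y.
- pile_left: First-layer box on the tray at tray y = +42.5 mm: slide storage box, 45 (own x) x 130 (own y, long) x 36 mm high, blue body, white lid with blank label, about 0.12 kg, all boxes alike; origin: centre of its underside. 
- pile_right: First-layer box on the tray at tray y = -42.5 mm: slide storage box, 45 (own x) x 130 (own y, long) x 36 mm high, blue body, white lid with blank label, about 0.12 kg, all boxes alike; origin: centre of its underside. 
- pile_top: Second-layer box on the tray at tray x = +42.5 mm: slide storage box, 45 (own x) x 130 (own y, long) x 36 mm high, blue body, white lid with blank label, about 0.12 kg, all boxes alike; origin: centre of its underside. 
- filter_box: Bystander: round white and blue filter paper box, 73 mm wide, 23 mm high; origin at the centre of its underside.
- beaker_1: Bystander: empty glass beaker, 68 mm wide, 75 mm high; origin at the centre of its underside.
- salt_jar: Bystander: wide jar with a blue lid, 64 mm wide, 75 mm high; origin at the centre of its underside.
- marker: Bystander: white marker pen with a black cap, 134 mm long, 16 mm thick, lying near the front edge; origin under its middle.

How it is judged:
By the outcome, as a careful person would: the job done as asked, in the order asked, and still so for the second after the job is handed in, with the robot touching nothing.
It also fails if it takes over 42 s, if anything falls off the work surface, if the arm or the gripper's body presses on something with over 40 N, if the wrist force passes 120 N, or if a joint passes its speed limit or range.

### The arm

A 6-joint arm with a two-finger parallel gripper is mounted at the origin on a cart in front of the work surface, level with it; the furniture and walls round the work are solid. World frame = base frame: x ahead of the robot, y to its left, z up, the work surface at z = 0. Lengths are in mm, angles in rad, forces in N, time in s.
With the tool pointing down it reaches from about 350 to 875 mm from the base axis. Payload 4.2 kg.
Tool frame: the origin (TCP) lies at the very end of the fingers, on their centre line; the grasp point (between the pads) lies arm.hold_point_z behind it (arm.hold_point_z is the distance from the TCP to the grasp point, in mm); y points along the fingers, x is the direction in which the jaws open and shut, and the axes are right-handed (so a half turn about y gives the same grasp; the last joint's range is limited). The gripper opens to 85 mm and grips with 20 to 120 N. Pads are 22 mm wide; open, the fingers measure 114 mm over their backs; the gripper's body (76 mm by 85 mm) begins 54 mm behind the grasp point. The pads swing forward as they close: fully open they stand 13 mm farther back than shut.
Start: joints at [-1.026, 0.385, 0.008, 0, -1.194, -0.259], TCP at [176.219, -599.622, 231.312] pointing down, gripper open.
Joint ranges: [-3.14, 3.14], [-1.21, 2.06], [-1.07, 1.41], [-3.16, 2.05], [-2.99, -0.16], [-3.1, 3.1]. Speed limits (rad/s): [2.79, 2.79, 3.14, 3.14, 3.14, 3.14].

### API

Orientations are given as a unit quaternion [x, y, z, w].
In Python, from bench import arm gives the robot as it stands.
- The arm moves only by the shell command python3 -m creep 'ROWS'. ROWS is JSON, a list of rows, each a list of 3 entries, a list of its own where there are three numbers: the shift along the world's x, y, z in mm, then the turn, a rotation vector about the world's x, y, z in rad, then the gripper command: -1 is shut, 1 is fully open, values between are in proportion. In form: [[[dx, dy, dz], [wx, wy, wz], jaw], ...]. A call has 1 to 12 rows; each row is the pose to reach, as a shift and turn from the pose commanded when the call began; what a row does not reach only later rows make up. A row lasts 1/12 s, in which the tool goes at most 41.7 mm and 7.16 degrees, less where a joint would pass 70% of its speed; a pose out of reach is approached as far as the arm can. A call with a gripper value outside its range is refused whole. The fingers move at their own pace and stop on an object; the grip force is fixed at half the most. Time passes only in rows, so rows that repeat a pose let the fingers close. It gives the time, the measured TCP pose, the force and the opening at its end, in the units of the state.
- arm.read_state(): the state, without advancing time (a new reading comes with each control period).
- arm.get_image(name): name is "scene" or "side" or "wrist"; returns (picture, depth): 400x640x3 uint8, red, green, blue; 400x640 float32, mm along the optical axis (not along the pixel's ray), 0 where there is no reading.
- arm.camera_params(name): a dict with "camera_matrix" (3x3 intrinsics, pixels), "extrinsics" (4x4, takes a point from world to camera coordinates); the wrist camera has in their place "T_tool_cam" (4x4, takes a point from camera to tool coordinates, whose origin is the TCP and whose axes are the tool frame's). Camera axes: x right, y down, z forward; pixel columns grow to the right and rows downward; lengths in mm; the calibration is good to about 2 mm. A picture is of the moment at which its call begins: read the wrist's pose just before it. camera_params takes no time and is no camera call.
- arm.job_done(): hands the job in, once; it reports no verdict.
The state is a dict: "clock": time; "joints": joint angles; "joint_vel": joint speeds; "joint_efforts": joint torques, N m; "position": TCP position; "ee_rot": TCP orientation; "contact_force": force on the tool from outside, world axes, zero at the start; "wrist_torque": the same for the moment, N m; "gripper_width": finger opening in mm.
Only numpy, scipy, OpenCV 4.12 (cv2) and the standard library are available. Lean on these libraries where they do the work, as an engineer would, in place of code of your own. Each camera call takes 0.05 s, during which the arm holds its last target.

## Working session

There is one attempt and no reset: what is moved stays moved. The work goes in short steps, Python scripts to look and compute and a shell command to move; the robot and the scene stay as the last step left them, time stands still between calls to the robot, and variables do not carry over. Pictures are saved under pics/ and viewed, and the job is handed in when it is done.

```bash
mkdir -p pics; ls
cat > h.py <<'E'
import numpy as np, cv2
from bench import arm
from scipy.spatial.transform import Rotation as R
def grab(n,tag):
    s=arm.read_state(); p,d=arm.get_image(n); c=arm.camera_params(n)
    np.savez('pics/%s.npz'%tag,p=p,d=d,K=c['camera_matrix'],E=(c.get('extrinsics') if n!='wrist' else c['T_tool_cam']),pos=s['position'],q=s['ee_rot'],w=(n=='wrist'))
    cv2.imwrite('pics/%s.png'%tag,p[:,:,::-1]); return s
class V:
    def __init__(s,tag):
        z=np.load('pics/%s.npz'%tag); s.p=z['p'];s.d=z['d'];s.K=z['K']
        if z['w']:
            T=np.eye(4);T[:3,:3]=R.from_quat(z['q']).as_matrix();T[:3,3]=z['pos'];s.T=T@z['E']
        else: s.T=np.linalg.inv(z['E'])
    def cloud(s):
        v,u=np.mgrid[0:s.d.shape[0],0:s.d.shape[1]]
        r=np.stack([(u-s.K[0,2])/s.K[0,0],(v-s.K[1,2])/s.K[1,1],np.ones_like(u)],-1)*s.d[...,None]
        P=r@s.T[:3,:3].T+s.T[:3,3]; P[s.d==0]=np.nan; return P
    def at_z(s,u,v,z):
        r=s.T[:3,:3]@np.array([(u-s.K[0,2])/s.K[0,0],(v-s.K[1,2])/s.K[1,1],1]); o=s.T[:3,3]
        return o+r*(z-o[2])/r[2]
E
python3 - <<'E'
from h import *
s=grab('scene','sc0'); s=grab('side','si0'); s=grab('wrist','wr0')
print(s['clock'],s['position'],s['ee_rot'],s['gripper_width'],s['contact_force'],arm.hold_point_z)
for n in('scene','side'): 
    v=V('sc0' if n=='scene' else 'si0'); print(v.T.round(2).tolist())
E
```

```text
pics
0.1 [ 176.092996   -599.13303161  230.32283835] [ 0.42314479  0.56647643 -0.56569387 -0.42431519] 85.09030559382182 [ 0.38656342  0.20855665 -0.28796482] 18.700000000000003
[[-0.45, -0.59, 0.67, 14.95], [-0.89, 0.31, -0.33, 378.96], [-0.01, -0.75, -0.66, 669.73], [0.0, 0.0, 0.0, 1.0]]
[[0.99, -0.07, 0.08, 471.46], [-0.1, -0.42, 0.9, -1024.59], [-0.02, -0.91, -0.42, 612.35], [0.0, 0.0, 0.0, 1.0]]
```

View pics/sc0.png

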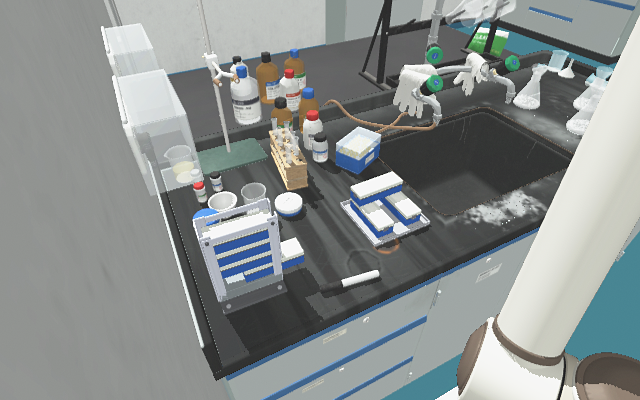

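View pics/si0.png

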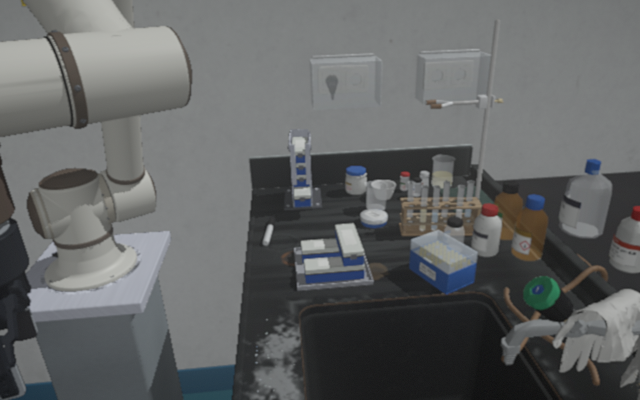

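View pics/wr0.png

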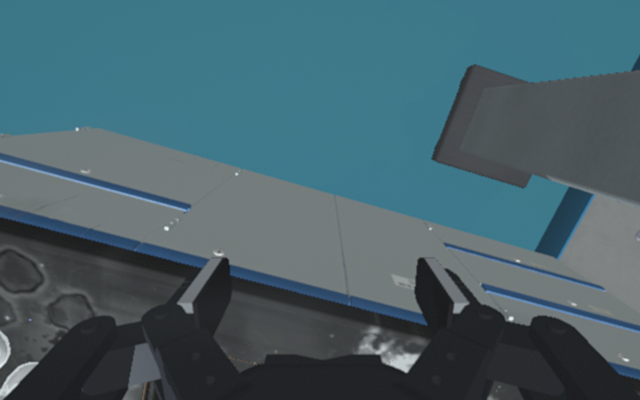

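Run:
```python
from h import *
s=arm.read_state(); print(R.from_quat(s['ee_rot']).as_matrix().round(3))
print(V('wr0').T.round(2))
```

```text
[[-0.282 -0.001 -0.959]
 [ 0.959  0.002 -0.282]
 [ 0.002 -1.     0.   ]]
[[-2.8000e-01  9.2000e-01  2.8000e-01  1.0325e+02]
 [ 9.6000e-01  2.7000e-01  8.0000e-02 -6.2051e+02]
 [ 0.0000e+00  2.9000e-01 -9.6000e-01  3.7343e+02]
 [ 0.0000e+00  0.0000e+00  0.0000e+00  1.0000e+00]]
```

Run:
```python
from h import *
for t,(a,b,c,d) in {'sc0':(180,160,450,310),'si0':(220,110,480,300)}.items():
    im=V(t).p[b:d,a:c,::-1]; cv2.imwrite('pics/%s_c.png'%t,cv2.resize(im,None,fx=2.95,fy=2.95,interpolation=cv2.INTER_CUBIC))
v=V('sc0');P=v.cloud()
# white lid pixels clusters by height
for (u,w) in [(290,247),(240,240),(377,186),(374,218),(405,208),(400,228),(345,206),(350,279),(288,205),(255,192),(222,202),(207,214),(240,208),(230,300),(270,295)]: print((u,w),P[w,u].round(0),v.p[w,u])
```

```text
(290, 247) [513. 197.  72.] [247 247 247]
(240, 240) [497. 299. 162.] [ 47  85 159]
(377, 186) [593. -76.  77.] [247 247 247]
(374, 218) [530. -29.  42.] [247 247 247]
(405, 208) [ 526. -118.   40.] [247 247 247]
(400, 228) [500. -89.   5.] [235 237 239]
(345, 206) [635. -11.   3.] [237 239 242]
(350, 279) [418. 103.  16.] [247 247 247]
(288, 205) [686. 130.  25.] [247 247 247]
(255, 192) [750. 194.  47.] [142 144 145]
(222, 202) [787. 276.  17.] [220 222 219]
(207, 214) [692. 329.  76.] [ 99 165 244]
(240, 208) [546. 279. 193.] [180 185 195]
(230, 300) [490. 347.  10.] [81 81 84]
(270, 295) [465. 268.   8.] [85 87 89]
```

View pics/sc0_c.png

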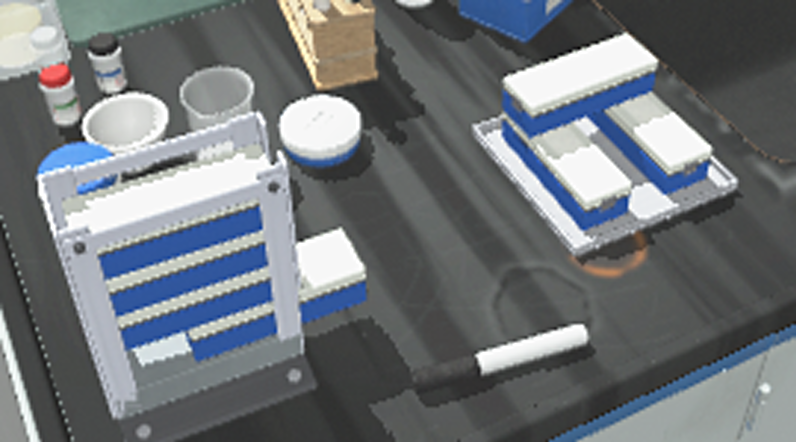

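View pics/si0_c.png

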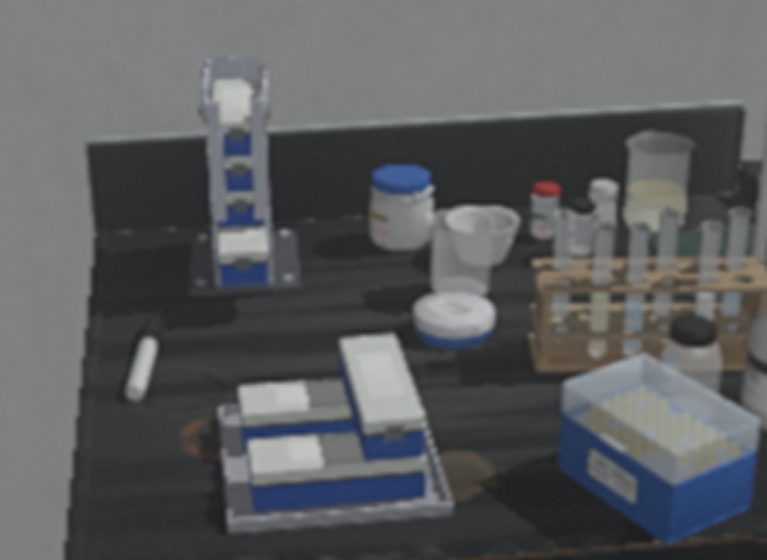

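Run:
```python
from h import *
for t in('sc0','si0'):
    v=V(t);P=v.cloud()
    x,y,z=P[...,0],P[...,1],P[...,2]
    def rect(m,n):
        Q=P[m][:,:2].astype(np.float32)
        if len(Q)<20: print(t,n,'few',len(Q));return
        (c,s,a)=cv2.minAreaRect(Q); b=cv2.boxPoints((c,s,a))
        print(t,n,len(Q),'z',np.nanmedian(P[m][:,2]).round(1),'c',np.round(c,1),'s',np.round(s,1),'a',round(a,1),b.round(0).tolist())
    with np.errstate(all='ignore'):
        rect((z>66)&(z<78)&(x>450)&(x<600)&(y>150)&(y<232),'box1 lid')
        rect((z>68)&(z<85)&(x>450)&(x<700)&(y>-250)&(y<50),'pile_top lid')
        rect((z>37)&(z<46)&(x>450)&(x<700)&(y>-60)&(y<50),'left lid')
        rect((z>37)&(z<46)&(x>450)&(x<700)&(y>-250)&(y<-75),'right lid')
        rect((z>-3)&(z<90)&(x>430)&(x<700)&(y>-250)&(y<50)&(z>8),'tray')
        rect((z>195)&(x>450)&(x<600)&(y>150)&(y<450),'chute top')
```

```text
sc0 box1 lid 360 z 71.8 c [511.9 203.1] s [55.4 51.2] a 88.9 [[486.0, 176.0], [537.0, 175.0], [538.0, 230.0], [487.0, 231.0]]
sc0 pile_top lid 697 z 76.8 c [603.8 -81.9] s [ 46.9 132.2] a 1.1 [[579.0, -16.0], [582.0, -148.0], [629.0, -148.0], [626.0, -15.0]]
sc0 left lid 476 z 41.2 c [560.  -38.8] s [126.9  42.3] a 0.4 [[496.0, -18.0], [497.0, -60.0], [624.0, -59.0], [623.0, -17.0]]
sc0 right lid 462 z 41.1 c [ 541.9 -112.8] s [87. 72.] a 2.3 [[497.0, -78.0], [500.0, -150.0], [587.0, -147.0], [584.0, -75.0]]
sc0 tray 2967 z 41.2 c [562.9 -82.3] s [165.9 167.4] a 89.9 [[479.0, -165.0], [646.0, -165.0], [647.0, 0.0], [479.0, 1.0]]
sc0 chute top 7885 z 361.3 c [524.9 321.4] s [195.6 149.8] a 90.0 [[450.0, 224.0], [600.0, 224.0], [600.0, 419.0], [450.0, 419.0]]
si0 box1 lid 174 z 71.9 c [513.8 201.7] s [51.1 61. ] a 1.3 [[488.0, 232.0], [489.0, 171.0], [540.0, 172.0], [539.0, 233.0]]
si0 pile_top lid 645 z 76.7 c [602.8 -82.8] s [ 45.5 135.4] a 1.2 [[579.0, -16.0], [581.0, -151.0], [627.0, -150.0], [624.0, -15.0]]
si0 left lid 312 z 40.7 c [538.1 -39. ] s [41.8 83.4] a 89.8 [[496.0, -60.0], [580.0, -60.0], [580.0, -18.0], [496.0, -18.0]]
si0 right lid 548 z 40.8 c [ 562.8 -113.7] s [129.2  74.1] a 0.8 [[498.0, -78.0], [499.0, -152.0], [628.0, -150.0], [627.0, -76.0]]
si0 tray 3041 z 40.0 c [561.8 -84.7] s [167.6 165.8] a 89.6 [[478.0, -168.0], [644.0, -169.0], [645.0, -1.0], [479.0, -0.0]]
si0 chute top 6705 z 387.4 c [524.9 327. ] s [213.4 149.9] a 90.0 [[450.0, 220.0], [600.0, 220.0], [600.0, 434.0], [450.0, 434.0]]
```

Run:
```python
from h import *
for t in('sc0','si0'):
    v=V(t);P=v.cloud()
    x,y,z=P[...,0],P[...,1],P[...,2]
    for lo,hi in((90,195),(100,150),(20,33),(5,14)):
        with np.errstate(all='ignore'): m=(z>lo)&(z<hi)&(x>440)&(x<600)&(y>150)&(y<420)
        Q=P[m]; print(t,lo,len(Q)); 
        if len(Q)<30: continue
        print(' x pct',np.percentile(Q[:,0],[0,1,5,50,95,99,100]).round(1),' y',np.percentile(Q[:,1],[0,1,2,5,50,95,98,99,100]).round(1))
        (c,s,a)=cv2.minAreaRect(Q[:,:2].astype(np.float32)); print(' ',np.round(c,1),np.round(s,1),round(a,2))
    # box1 blue front-end: side faces
    with np.errstate(all='ignore'): m=(z>38)&(z<66)&(x>450)&(x<600)&(y>150)&(y<222)
    Q=P[m]; print('box sides x',np.percentile(Q[:,0],[1,5,25,50,75,95,99]).round(1),'y',np.percentile(Q[:,1],[0,1,5,10,25,50]).round(1))
    # lid at several y
    with np.errstate(all='ignore'):
      for y0 in range(176,230,8):
        m=(z>66)&(z<76)&(x>450)&(x<600)&(y>y0)&(y<y0+8);Q=P[m]
        if len(Q)>5: print('  lid y',y0,Q[:,0].min().round(1),Q[:,0].max().round(1))
```

```text
sc0 90 5127
 x pct [440.  445.9 473.2 497.3 552.1 590.1 600. ]  y [224.2 227.2 229.6 235.4 317.3 419.  419.1 419.1 419.3]
  [520.  321.8] [195. 160.] 89.99
sc0 100 2092
 x pct [440.  443.7 459.1 496.1 572.4 594.6 599.1]  y [225.9 228.6 231.5 238.7 339.3 419.  419.1 419.1 419.2]
  [519.5 322.5] [193.3 159.1] 89.97
sc0 20 272
 x pct [442.2 482.3 488.  491.7 495.4 543.8 561.2]  y [229.7 230.3 232.6 236.9 303.8 368.4 399.1 399.1 399.1]
  [501.7 314.4] [119.  169.4] 0.0
sc0 5 929
 x pct [444.7 461.7 463.8 478.4 493.4 495.9 580. ]  y [229.5 232.  233.4 237.7 302.4 362.4 366.1 390.3 399.1]
  [512.3 314.3] [169.6 135.2] 89.98
box sides x [490.  490.8 491.6 492.3 492.9 494.1 494.8] y [177.3 177.7 179.2 180.9 187.9 198.8]
  lid y 176 490.9 535.5
  lid y 184 490.3 534.7
  lid y 192 491.0 535.8
  lid y 200 490.7 537.6
  lid y 208 491.6 537.5
  lid y 216 491.7 516.7
  lid y 224 486.9 495.3
si0 90 1565
 x pct [440.  443.8 454.6 514.8 587.1 597.6 600. ]  y [219.  221.2 222.  223.6 311.1 419.4 419.8 419.9 420. ]
  [520.  319.5] [201. 160.] 90.0
si0 100 599
 x pct [440.  443.5 452.2 513.5 589.3 598.2 599.8]  y [219.  220.6 221.2 222.7 233.4 419.5 419.8 419.9 420. ]
  [519.9 319.5] [201.  159.8] 89.99
si0 20 120
 x pct [440.8 440.9 444.3 537.1 594.2 597.7 598.2]  y [226.5 226.8 227.3 229.7 400.3 405.5 407.1 407.2 408. ]
  [518.9 317.1] [181.  157.4] 89.64
si0 5 465
 x pct [442.7 446.2 462.1 524.7 572.5 593.9 599.9]  y [221.5 224.8 226.4 227.9 294.  401.6 405.2 406.4 409.1]
  [519.2 314.8] [185.1 157.4] 88.6
box sides x [489.9 490.8 499.1 510.1 522.3 531.3 532. ] y [169.3 170.6 171.9 172.6 174.2 176.3]
  lid y 176 491.3 532.7
  lid y 184 491.9 530.5
  lid y 192 492.3 533.5
  lid y 200 492.5 534.4
  lid y 208 492.9 534.8
  lid y 216 493.1 538.7
  lid y 224 487.6 533.3
```

```bash
python3 - <<'E'
from h import *
for t,(a,b,c,d) in {'sc0':(190,190,320,320),'si0':(275,120,335,215)}.items():
    im=V(t).p[b:d,a:c,::-1]; cv2.imwrite('pics/%s_e.png'%t,cv2.resize(im,None,fx=6 if t=='si0' else 4.6,fy=6 if t=='si0' else 4.6,interpolation=cv2.INTER_CUBIC))
E
python3 - <<'E'
from h import *
v=V('sc0');P=v.cloud();x,y,z=P[...,0],P[...,1],P[...,2]
def fit(lo,hi,xl,xh,yl,yh,n):
    with np.errstate(all='ignore'): m=(z>lo)&(z<hi)&(x>xl)&(x<xh)&(y>yl)&(y<yh)
    Q=P[m]; a=np.ones(len(Q),bool)
    for i in range(5):
        c=np.polyfit(Q[a,1],Q[a,0],1); r=Q[:,0]-np.polyval(c,Q[:,1]); a=abs(r)<max(2,1.5*np.std(r[a]))
    print(n,a.sum(),c[0].round(4),np.polyval(c,(yl+yh)/2).round(1),r[a].std().round(2))
fit(40,65,475,505,232,370,'side boxes');fit(85,110,475,505,232,370,'b');fit(120,145,475,505,232,370,'c')
fit(40,62,480,500,182,225,'box1 side')
# pile_top blue side
fit(45,70,570,600,-150,-20,'pile_top side')
def fity(lo,hi,xl,xh,yl,yh,n):
    with np.errstate(all='ignore'): m=(z>lo)&(z<hi)&(x>xl)&(x<xh)&(y>yl)&(y<yh)
    Q=P[m]; c=np.polyfit(Q[:,0],Q[:,1],1); print(n,len(Q),c[0].round(4),np.polyval(c,(xl+xh)/2).round(1))
fity(10,36,505,575,-30,-10,'left box left side')
fity(10,36,505,575,-115,-85,'right box left side')
E
```

```text
side boxes 291 -0.0029 495.1 1.0
b 432 0.0551 496.9 0.82
c 491 0.0439 496.8 0.8
box1 side 129 0.0429 492.5 0.78
pile_top side 273 -0.0181 582.7 0.88
left box left side 133 -0.0017 -19.9
right box left side 153 0.0111 -103.4
```

```bash
python3 -m creep '[[[14,33,0],[0,0,0.11],1],[[30,70,0],[0,0,0.22],1],[[48,110,0],[0,0,0.34],1],[[64,149,0],[0,0,0.46],1],[[80,187,0],[0,0,0.58],1],[[96,225,0],[0,0,0.69],1],[[112,263,0],[0,0,0.8],1],[[128,301,0],[0,0,0.91],1],[[144,339,0],[0,0,1.02],1],[[160,377,0],[0,0,1.13],1],[[176,415,0],[0,0,1.24],1],[[192,450,0],[0,0,1.27],1]]'
```

```text
clock: 1.15
position: [368.2, -147.5, 231.5]
ee_rot: [0.004, 0.707, -0.707, -0.003]
contact_force: [0.9, -0.6, -0.7]
gripper_width: 85.6
```

```bash
python3 -m creep '[[[17,36,0],[0,0,-0.02],1],[[34,72,0],[0,0,-0.045],1],[[51,108,0],[0,0,-0.045],1],[[68,144,0],[0,0,-0.045],1],[[85,180,0],[0,0,-0.045],1],[[102,216,0],[0,0,-0.045],1],[[119,252,0],[0,0,-0.045],1],[[135,285,0],[0,0,-0.045],1],[[143,297,0],[0,0,-0.045],1],[[143,297,0],[0,0,-0.045],1]]'
python3 - <<'E'
from h import *
s=grab('wrist','wr1'); print(s['clock'],s['position'].round(1))
v=V('wr1');P=v.cloud();x,y,z=P[...,0],P[...,1],P[...,2]
for y0 in range(168,240,6):
    with np.errstate(all='ignore'): m=(z>66)&(z<78)&(x>450)&(x<600)&(y>y0)&(y<y0+6)
    Q=P[m]
    if len(Q)>5: print('  lid y',y0,len(Q),Q[:,0].min().round(1),Q[:,0].max().round(1),Q[:,1].min().round(1),np.median(Q[:,2]).round(1))
E
```

```text
clock: 1.98
position: [512.4, 150.0, 230.3]
ee_rot: [-0.02, -0.707, 0.707, 0.02]
contact_force: [-0.7, 1.0, 0.3]
gripper_width: 85.1
1.9833 [512.4 150.  230.3]
  lid y 174 278 488.4 532.4 174.0 70.8
  lid y 180 242 488.7 532.9 180.0 71.2
  lid y 186 238 489.0 533.2 186.0 71.2
  lid y 192 230 489.2 532.7 192.0 71.2
  lid y 198 235 489.4 533.1 198.0 71.2
  lid y 204 227 489.5 533.7 204.0 71.3
  lid y 210 228 489.8 534.2 210.0 71.3
  lid y 216 219 490.0 534.5 216.0 71.3
  lid y 222 230 486.1 539.4 222.0 71.2
  lid y 228 162 485.1 534.0 228.0 71.7
```

View pics/wr1.png

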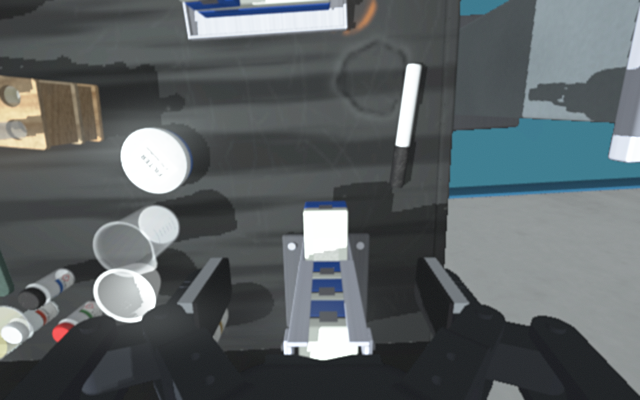

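Run:
```python
from h import *
v=V('wr1');P=v.cloud();x,y,z=P[...,0],P[...,1],P[...,2]
with np.errstate(all='ignore'):
  m=(z>66)&(z<78)&(x>495)&(x<528)&(y>150)&(y<200); Q=P[m];print('front y',np.percentile(Q[:,1],[0,1,2]).round(1))
  print(v.at_z(326,203,71).round(1),v.at_z(305,208,71).round(1),v.at_z(347,208,71).round(1))
  m=(z>90)&(z<180)&(x>440)&(x<580)&(y>180)&(y<300);Q=P[m];print('post y',np.percentile(Q[:,1],[0,1,2,5,10,20]).round(1),Q[:,0].min(),Q[:,0].max())
  m=(z>4)&(z<14)&(x>440)&(x<580)&(y>180)&(y<300);Q=P[m];print('base y',np.percentile(Q[:,1],[0,1,2,5,10]).round(1),Q[:,0].min().round(1),Q[:,0].max().round(1))
im=v.p[190:360,260:390,::-1]; cv2.imwrite('pics/wr1c.png',cv2.resize(im,None,fx=3.5,fy=3.5,interpolation=cv2.INTER_CUBIC))
```

```text
front y [174.  174.4 174.6]
[508.3 167.2  71. ] [529.7 171.3  71. ] [487.5 173.7  71. ]
post y [222.4 222.9 223.1 223.4 223.7 224.9] 484.55540919017557 539.5369984966428
base y [224.1 225.5 226.3 228.5 231. ] 458.4 570.5
```

View pics/wr1c.png

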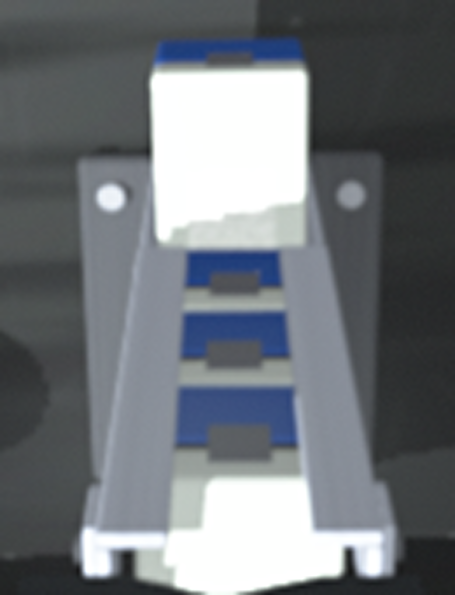

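```bash
python3 -m creep '[[[0,10,-10],[0.08,0,0],1],[[0,20,-40],[0.15,0,0],1],[[0,30,-75],[0.15,0,0],1],[[0,36,-105],[0.15,0,0],1],[[0,38,-130],[0.15,0,0],1],[[0,38,-140],[0.15,0,0],1],[[0,38,-140],[0.15,0,0],1]]'
python3 - <<'E'
from h import *
s=grab('wrist','wr2'); print(s['clock'],s['position'].round(1),s['contact_force'])
v=V('wr2');P=v.cloud();x,y,z=P[...,0],P[...,1],P[...,2]
with np.errstate(all='ignore'):
  for y0 in range(170,214,8):
    m=(z>66)&(z<78)&(x>450)&(x<600)&(y>y0)&(y<y0+8)
    Q=P[m]
    if len(Q)>5: print('  lid y',y0,len(Q),Q[:,0].min().round(1),Q[:,0].max().round(1),Q[:,1].min().round(1),np.median(Q[:,2]).round(1))
E
```

```text
clock: 2.62
position: [509.3, 183.4, 89.1]
ee_rot: [0.018, 0.757, -0.653, -0.025]
contact_force: [0.3, -0.4, 0.2]
gripper_width: 85.6
2.6167 [509.3 183.4  89.1] [ 0.28873109 -0.41079994  0.24631463]
  lid y 170 714 487.8 532.2 173.9 70.1
  lid y 178 994 487.9 532.8 178.0 71.2
  lid y 186 923 488.0 533.0 186.0 71.2
  lid y 194 882 488.9 533.3 194.0 71.2
  lid y 202 845 488.9 533.8 202.0 71.2
  lid y 210 786 489.0 534.0 210.0 71.3
```

View pics/wr2.png

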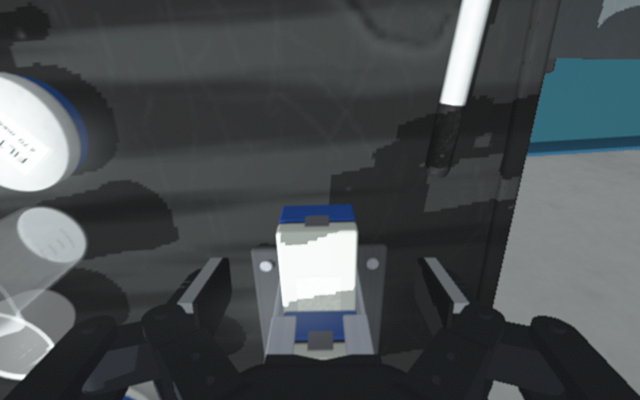

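```bash
python3 -m creep '[[[1,2,-15],[0,0,0],1],[[1,3,-33],[0,0,0],1],[[1,3,-47],[0,0,0],1],[[1,3,-55],[0,0,0],1],[[1,3,-55],[0,0,0],1]]'
python3 - <<'E'
from h import *
s=grab('side','si1'); print(s['clock'],s['position'].round(1),s['contact_force'].round(2))
im=V('si1').p[110:230,240:380,::-1]; cv2.imwrite('pics/si1c.png',cv2.resize(im,None,fx=5,fy=5,interpolation=cv2.INTER_CUBIC))
E
```

```text
clock: 3.08
position: [512.2, 188.0, 36.4]
ee_rot: [0.02, 0.758, -0.652, -0.023]
contact_force: [0.0, -0.4, -0.2]
gripper_width: 85.5
3.0833 [512.2 188.   36.4] [ 0.03 -0.37 -0.15]
```

View pics/si1c.png

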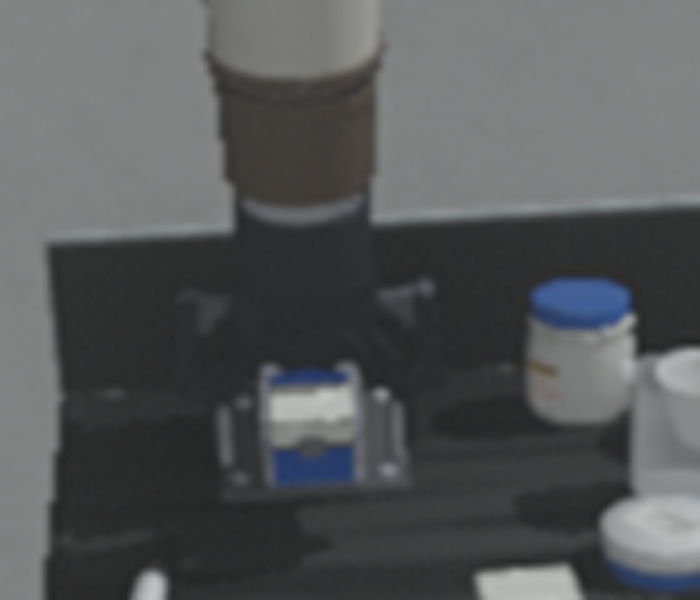

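```bash
python3 -m creep '[[[0,-1,-2],[0,0,0],-1],[[0,-1,-2],[0,0,0],-1],[[0,-1,-2],[0,0,0],-1],[[0,-1,-2],[0,0,0],-1],[[0,-1,-2],[0,0,0],-1],[[0,-1,-2],[0,0,0],-1],[[0,-1,-2],[0,0,0],-1],[[0,-1,-2],[0,0,0],-1]]'
```

```text
clock: 3.8
position: [512.7, 187.6, 35.4]
ee_rot: [0.02, 0.758, -0.652, -0.022]
contact_force: [-2.2, -1.2, 6.8]
gripper_width: 44.3
```

```bash
python3 -m creep '[[[0,-4,0],[0,0,0],-1],[[0,-9,0],[0,0,0],-1],[[-1,-15,0],[0,0,0],-1],[[-1,-21,0],[0,0,0],-1],[[-1,-27,0],[0,0,0],-1],[[-1,-33,0],[0,0,0],-1],[[-2,-37,0],[0,0,0],-1],[[-2,-38,0],[0,0,0],-1],[[-2,-38,0],[0,0,0],-1]]'
python3 - <<'E'
from h import *
s=grab('side','si2'); print(s['clock'],s['position'].round(1),s['contact_force'].round(2))
im=V('si2').p[110:230,240:380,::-1]; cv2.imwrite('pics/si2c.png',cv2.resize(im,None,fx=4,fy=4,interpolation=cv2.INTER_CUBIC))
s=grab('scene','sc2')
im=V('sc2').p[170:320,180:340,::-1]; cv2.imwrite('pics/sc2c.png',cv2.resize(im,None,fx=4,fy=4,interpolation=cv2.INTER_CUBIC))
E
```

```text
clock: 4.55
position: [511.5, 150.0, 35.1]
ee_rot: [0.021, 0.758, -0.651, -0.022]
contact_force: [1.5, 3.4, 3.7]
gripper_width: 44.3
4.55 [511.5 150.   35.1] [1.54 3.45 3.67]
```

View pics/si2c.png

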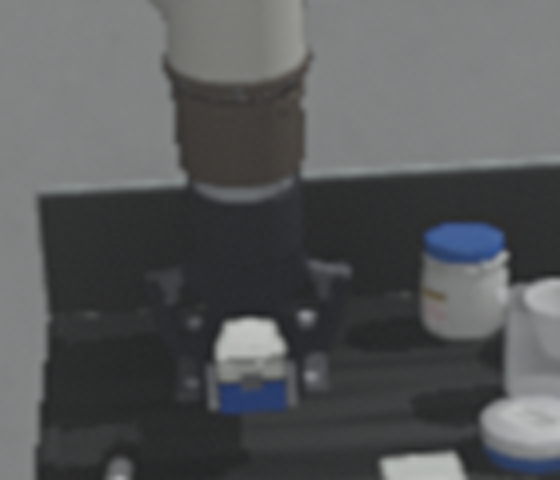

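View pics/sc2c.png

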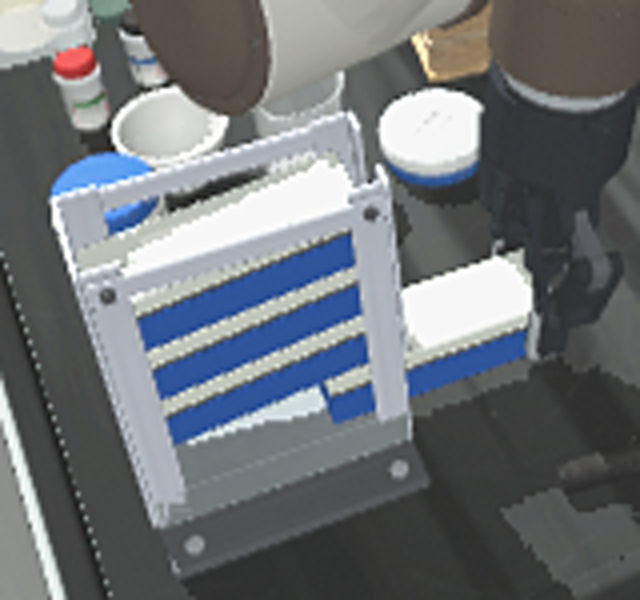

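```bash
python3 -m creep '[[[0,0,0],[0,0,0],0.5],[[0,0,0],[0,0,0],0.5],[[0,0,0],[0,0,0],0.5],[[0,0,0],[0,0,0],0.5],[[0,0,0],[0,0,0],0.5]]'
python3 - <<'E'
from h import *
s=grab('side','si3'); print(s['clock'],s['position'].round(1),s['contact_force'].round(2),s['gripper_width'])
im=V('si3').p[110:230,240:380,::-1]; cv2.imwrite('pics/si3c.png',cv2.resize(im,None,fx=4,fy=4,interpolation=cv2.INTER_CUBIC))
E
```

```text
clock: 5.07
position: [509.4, 148.8, 33.7]
ee_rot: [0.019, 0.757, -0.652, -0.023]
contact_force: [0.4, -0.2, -0.6]
gripper_width: 64.2
5.0667 [509.4 148.8  33.7] [ 0.37 -0.15 -0.56] 64.24080397715429
```

View pics/si3c.png

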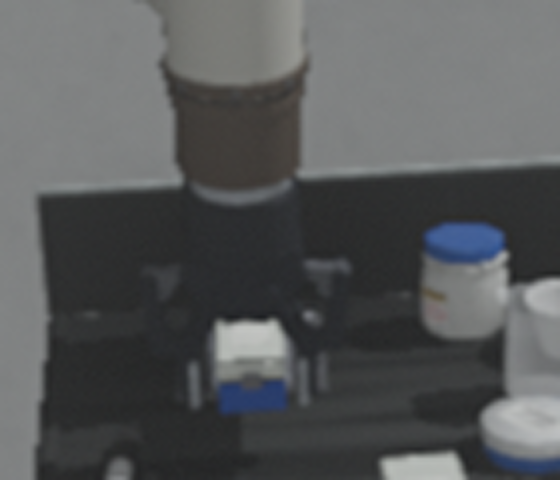

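```bash
python3 -m creep '[[[0,8,2],[0,0,0],0.5],[[1,18,4],[0,0,0],0.5],[[1,28,4],[0,0,0],0.5],[[2,36,4],[0,0,0],0.5],[[2,37,4],[0,0,0],0.5],[[2,37,4],[0,0,0],-1],[[2,37,4],[0,0,0],-1],[[2,37,4],[0,0,0],-1],[[2,37,4],[0,0,0],-1],[[2,37,4],[0,0,0],-1],[[2,37,4],[0,0,0],-1]]'
```

```text
clock: 6.03
position: [512.2, 186.6, 38.4]
ee_rot: [0.02, 0.758, -0.652, -0.023]
contact_force: [-1.2, 3.4, 2.4]
gripper_width: 44.2
```

```bash
python3 -m creep '[[[0,-4,0],[0,0,0],-1],[[0,-10,0],[0,0,0],-1],[[-1,-17,0],[0,0,0],-1],[[-1,-24,0],[0,0,0],-1],[[-1,-31,0],[0,0,0],-1],[[-2,-38,0],[0,0,0],-1],[[-2,-46,0],[0,0,0],-1],[[-2,-54,0],[0,0,0],-1],[[-3,-62,0],[0,0,0],-1],[[-3,-70,0],[0,0,0],-1],[[-3,-75,0],[0,0,0],-1],[[-3,-75,0],[0,0,0],-1]]'
python3 - <<'E'
from h import *
s=grab('side','si4'); print(s['clock'],s['position'].round(1),s['contact_force'].round(2))
im=V('si4').p[110:230,240:380,::-1]; cv2.imwrite('pics/si4c.png',cv2.resize(im,None,fx=4,fy=4,interpolation=cv2.INTER_CUBIC))
s=grab('scene','sc4')
im=V('sc4').p[170:320,180:340,::-1]; cv2.imwrite('pics/sc4c.png',cv2.resize(im,None,fx=4,fy=4,interpolation=cv2.INTER_CUBIC))
E
```

```text
clock: 7.03
position: [509.0, 110.1, 38.2]
ee_rot: [0.02, 0.758, -0.652, -0.023]
contact_force: [-0.6, -0.2, -0.9]
gripper_width: 44.2
7.0333 [509.  110.1  38.2] [-0.64 -0.19 -0.92]
```

View pics/si4c.png

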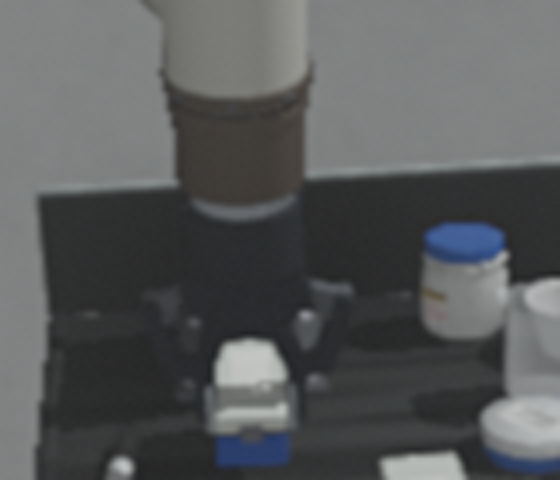

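View pics/sc4c.png

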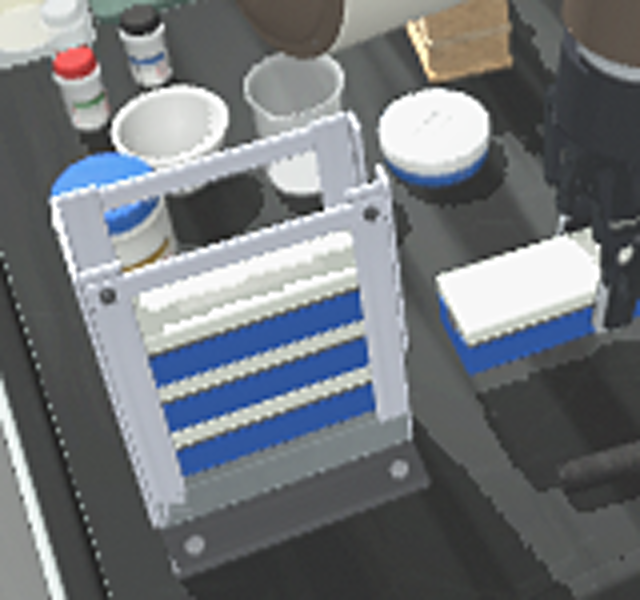

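```bash
python3 -m creep '[[[0,0,8],[0,0,0],-1],[[0,-5,22],[0,0,0],-1],[[0,-20,40],[0,0,0.02],-1],[[1,-45,55],[0,0,0.04],-1],[[2,-72,66],[0,0,0.063],-1],[[3,-100,70],[0,0,0.063],-1],[[4,-128,70],[0,0,0.063],-1],[[5,-155,70],[0,0,0.063],-1],[[6,-180,70],[0,0,0.063],-1],[[7,-200,70],[0,0,0.063],-1],[[7,-209,70],[0,0,0.063],-1],[[7,-211,70],[0,0,0.063],-1]]'
python3 -m creep '[[[0,0,0],[0,0,0],-1],[[0,0,0],[0,0,0],-1]]'
python3 - <<'E'
from h import *
s=grab('side','si5'); print(s['clock'],s['position'].round(1),s['contact_force'].round(2)); grab('scene','sc5'); s=grab('wrist','wr5')
for t in('sc5','si5'):
    im=V(t).p[150:270,330:450,::-1] if t=='sc5' else V(t).p[160:300,270:400,::-1]; cv2.imwrite('pics/%sc.png'%t,cv2.resize(im,None,fx=4,fy=4,interpolation=cv2.INTER_CUBIC))
E
```

```text
clock: 8.13
position: [516.4, -100.7, 108.7]
ee_rot: [-0.003, 0.758, -0.652, -0.003]
contact_force: [-1.0, 0.4, -0.6]
gripper_width: 44.5
clock: 8.3
position: [516.2, -98.8, 108.5]
ee_rot: [-0.005, 0.758, -0.652, -0.002]
contact_force: [0.9, -0.2, -1.0]
gripper_width: 44.1
8.3 [516.2 -98.8 108.5] [ 0.88 -0.22 -0.96]
```

View pics/sc5c.png

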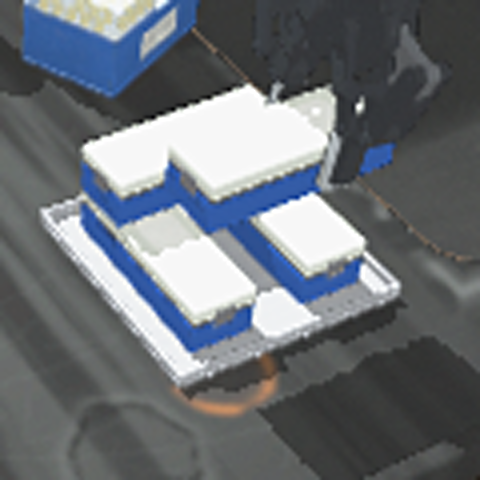

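View pics/si5c.png

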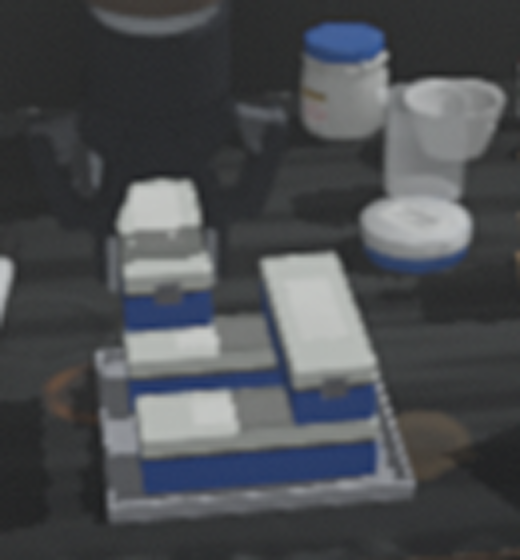

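View pics/wr5.png

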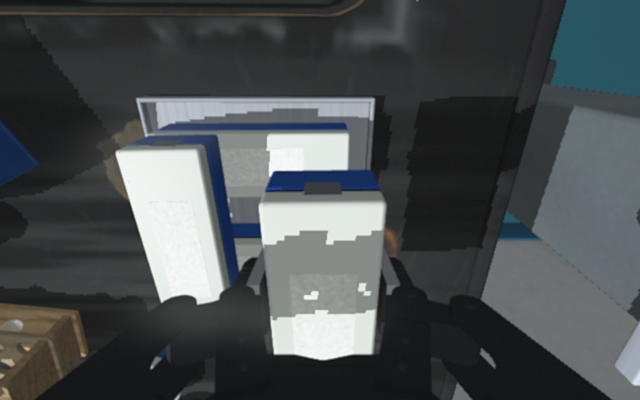

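```bash
cat > m.py <<'E'
from h import *
import sys
def lid(P,zlo,zhi,xl,xh,yl,yh):
    x,y,z=P[...,0],P[...,1],P[...,2]
    with np.errstate(all='ignore'): m=(z>zlo)&(z<zhi)&(x>xl)&(x<xh)&(y>yl)&(y<yh)
    return P[m]
def edges(Q,step=8):
    L=[];Rr=[];Y=[]
    for y0 in np.arange(np.floor(Q[:,1].min())+3,Q[:,1].max()-step-2,step):
        q=Q[(Q[:,1]>=y0)&(Q[:,1]<y0+step),0]
        if len(q)>8: L.append(np.percentile(q,1));Rr.append(np.percentile(q,99));Y.append(y0+step/2)
    return np.array(Y),np.array(L),np.array(Rr)
def rep(t,n,Q):
    if len(Q)<30: print(t,n,'few');return
    A=np.c_[Q[:,:2]-Q[:,:2].mean(0),np.ones(len(Q))]; c=np.linalg.lstsq(A,Q[:,2],rcond=None)[0]
    Y,L,Rr=edges(Q); 
    fl=np.polyfit(Y,L,1);fr=np.polyfit(Y,Rr,1)
    print(t,n,len(Q),'z %.1f slope x %.3f y %.3f'%(c[2],c[0],c[1]),'y %.1f..%.1f'%tuple(np.percentile(Q[:,1],[.3,99.7])),'L slope %.3f R %.3f'%(fl[0],fr[0]), 'width',np.median(Rr-L).round(1)); print('   L',list(zip(Y.round(),L.round(1),Rr.round(1)))[::2])
E
python3 - <<'E'
from m import *
for t in('sc5','si5','wr5'):
    P=V(t).cloud()
    rep(t,'held',lid(P,136,156,480,555,-160,10))
    rep(t,'top',lid(P,70,82,570,640,-160,10))
    Q=lid(P,100,156,480,555,-170,10); print('   minmax y',Q[:,1].min().round(1),Q[:,1].max().round(1))
E
```

```text
sc5 held 744 z 142.3 slope x 0.024 y -0.031 y -134.3..-16.7 L slope -0.081 R -0.085 width 44.7
   L [(np.float64(-125.0), np.float64(513.5), np.float64(539.1)), (np.float64(-109.0), np.float64(482.1), np.float64(543.1)), (np.float64(-93.0), np.float64(482.0), np.float64(551.4)), (np.float64(-77.0), np.float64(494.6), np.float64(539.5)), (np.float64(-61.0), np.float64(494.3), np.float64(535.9)), (np.float64(-45.0), np.float64(493.5), np.float64(538.2)), (np.float64(-29.0), np.float64(494.5), np.float64(537.1))]
sc5 top 416 z 76.7 slope x 0.018 y -0.007 y -144.6..-16.5 L slope -0.259 R -0.018 width 22.9
   L [(np.float64(-139.0), np.float64(607.5), np.float64(626.4)), (np.float64(-123.0), np.float64(606.0), np.float64(626.8)), (np.float64(-107.0), np.float64(602.5), np.float64(626.2)), (np.float64(-91.0), np.float64(603.8), np.float64(625.6)), (np.float64(-75.0), np.float64(602.3), np.float64(624.9)), (np.float64(-59.0), np.float64(591.6), np.float64(625.2)), (np.float64(-43.0), np.float64(579.7), np.float64(625.5)), (np.float64(-27.0), np.float64(580.3), np.float64(625.1))]
   minmax 
[... 1308 characters left out ...]
, np.float64(493.2), np.float64(536.6)), (np.float64(-110.0), np.float64(481.6), np.float64(554.0)), (np.float64(-94.0), np.float64(492.3), np.float64(537.3)), (np.float64(-78.0), np.float64(492.6), np.float64(536.1))]
wr5 top 11970 z 76.1 slope x 0.019 y 0.004 y -147.7..-44.4 L slope -0.018 R -0.019 width 44.0
   L [(np.float64(-142.0), np.float64(579.8), np.float64(623.6)), (np.float64(-126.0), np.float64(579.5), np.float64(623.5)), (np.float64(-110.0), np.float64(579.2), np.float64(623.3)), (np.float64(-94.0), np.float64(579.0), np.float64(623.0)), (np.float64(-78.0), np.float64(578.7), np.float64(622.4)), (np.float64(-62.0), np.float64(578.3), np.float64(622.4))]
   minmax y -148.4 -68.8
```

```bash
python3 -m creep '[[[1.6,-1.4,-8],[0,0,0.005],-1],[[1.6,-1.4,-20],[0,0,0.005],-1],[[1.6,-1.4,-33],[0,0,0.005],-1],[[1.6,-1.4,-45],[0,0,0.005],-1],[[1.6,-1.4,-54],[0,0,0.005],-1],[[1.6,-1.4,-59],[0,0,0.005],-1],[[1.6,-1.4,-60],[0,0,0.005],-1],[[1.6,-1.4,-60],[0,0,0.005],-1]]'
python3 - <<'E'
from m import *
s=grab('side','si6'); print(s['clock'],s['position'].round(1),s['contact_force'].round(2)); grab('scene','sc6'); s=grab('wrist','wr6')
for t in('sc6','si6'):
    im=V(t).p[150:270,330:450,::-1] if t=='sc6' else V(t).p[190:300,280:390,::-1]; cv2.imwrite('pics/%sc.png'%t,cv2.resize(im,None,fx=5,fy=5,interpolation=cv2.INTER_CUBIC))
for t in('sc6','si6','wr6'):
    P=V(t).cloud()
    rep(t,'held',lid(P,77,90,480,555,-160,10))
    rep(t,'top',lid(P,70,81,570,640,-160,10))
E
```

```text
clock: 9.12
position: [517.9, -101.0, 48.0]
ee_rot: [-0.007, 0.758, -0.652, -0.001]
contact_force: [0.1, 0.1, -1.2]
gripper_width: 44.1
9.1167 [ 517.9 -101.    48. ] [ 0.11  0.11 -1.23]
sc6 held 653 z 82.1 slope x 0.010 y -0.016 y -131.9..-19.3 L slope -0.105 R -0.073 width 44.4
   L [(np.float64(-123.0), np.float64(522.5), np.float64(543.0)), (np.float64(-107.0), np.float64(482.7), np.float64(544.6)), (np.float64(-91.0), np.float64(493.9), np.float64(545.0)), (np.float64(-75.0), np.float64(496.7), np.float64(539.6)), (np.float64(-59.0), np.float64(496.7), np.float64(538.7)), (np.float64(-43.0), np.float64(496.5), np.float64(541.3)), (np.float64(-27.0), np.float64(495.2), np.float64(540.5))]
sc6 top 563 z 76.6 slope x 0.043 y -0.007 y -140.4..-16.5 L slope -0.195 R -0.024 width 43.4
   L [(np.float64(-130.0), np.float64(612.3), np.float64(625.5)), (np.float64(-114.0), np.float64(582.3), np.float64(627.0)), (np.float64(-98.0), np.float64(581.3), np.float64(624.9)), (np.float64(-82.0), np.float64(581.4), np.float64(625.0)), (np.float64(-66.0), np.float64(581.9), np.float64(624.8)), (np
[... 1357 characters left out ...]
39.0)), (np.float64(-112.0), np.float64(482.8), np.float64(550.6)), (np.float64(-96.0), np.float64(494.7), np.float64(539.4)), (np.float64(-80.0), np.float64(494.7), np.float64(538.2))]
wr6 top 16028 z 75.9 slope x 0.026 y 0.007 y -147.8..-35.3 L slope 0.052 R -0.378 width 33.1
   L [(np.float64(-142.0), np.float64(579.7), np.float64(623.6)), (np.float64(-126.0), np.float64(579.4), np.float64(623.2)), (np.float64(-110.0), np.float64(579.1), np.float64(623.2)), (np.float64(-94.0), np.float64(590.4), np.float64(623.0)), (np.float64(-78.0), np.float64(608.9), np.float64(623.0)), (np.float64(-62.0), np.float64(593.2), np.float64(598.6)), (np.float64(-46.0), np.float64(577.7), np.float64(586.5))]
```

View pics/sc6c.png

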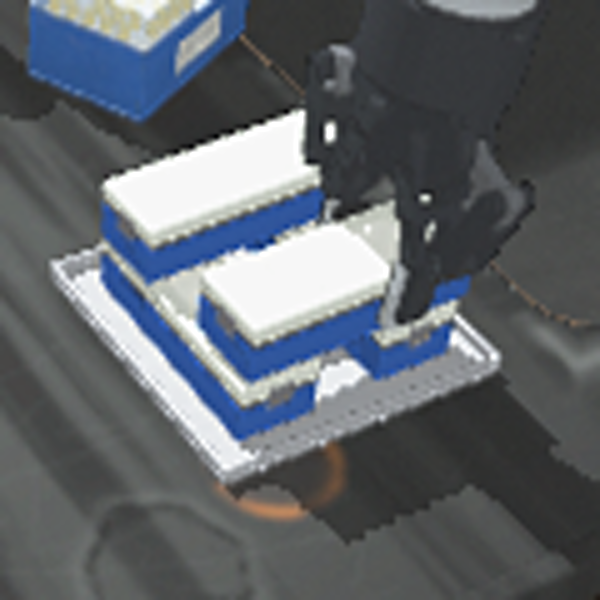

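View pics/si6c.png

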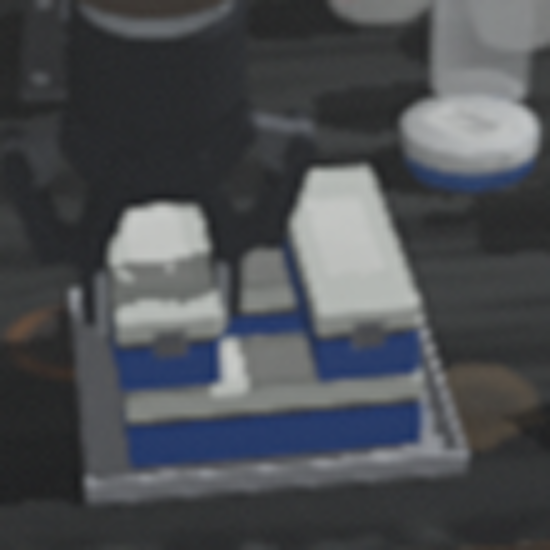

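```bash
python3 -m creep '[[[-0.8,0.3,-1],[0,0,0],-1],[[-0.8,0.3,-2],[0,0,0],-1],[[-0.8,0.3,-3],[0,0,0],-1],[[-0.8,0.3,-4],[0,0,0],-1],[[-0.8,0.3,-4.5],[0,0,0],-1],[[-0.8,0.3,-4.5],[0,0,0],-1]]'
python3 -m creep '[[[0,0,-0.5],[0,0,0],-1],[[0,0,-0.5],[0,0,0],-1]]'
python3 - <<'E'
from m import *
s=grab('wrist','wr7');print(s['position'].round(1))
P=V('wr7').cloud()
rep('wr7','held',lid(P,71,90,480,555,-160,10))
rep('wr7','top',lid(P,70,81,570,640,-160,10))
E
```

```text
clock: 9.77
position: [516.9, -100.7, 43.7]
ee_rot: [-0.006, 0.758, -0.652, -0.001]
contact_force: [-0.6, 0.2, -1.7]
gripper_width: 44.2
clock: 9.93
position: [517.0, -100.7, 43.6]
ee_rot: [-0.006, 0.758, -0.652, -0.001]
contact_force: [-1.3, 0.9, 1.5]
gripper_width: 44.4
[ 517.  -100.7   43.6]
wr7 held 20383 z 76.8 slope x 0.005 y 0.012 y -149.7..-73.8 L slope 0.007 R -0.032 width 43.5
   L [(np.float64(-144.0), np.float64(494.3), np.float64(537.8)), (np.float64(-128.0), np.float64(494.1), np.float64(537.5)), (np.float64(-112.0), np.float64(481.5), np.float64(554.1)), (np.float64(-96.0), np.float64(493.1), np.float64(538.3)), (np.float64(-80.0), np.float64(493.4), np.float64(536.9))]
wr7 top 16817 z 75.9 slope x 0.025 y 0.008 y -147.8..-42.8 L slope 0.040 R -0.349 width 41.0
   L [(np.float64(-142.0), np.float64(579.6), np.float64(623.7)), (np.float64(-126.0), np.float64(579.4), np.float64(623.1)), (np.float64(-110.0), np.float64(579.1), np.float64(623.1)), (np.float64(-94.0), np.float64(591.1), np.float64(623.0)), (np.float64(-78.0), np.float64(585.0), np.float64(623.5)), (np.float64(-54.0), np.float64(577.9), np.float64(581.4))]
```

```bash
python3 -m creep '[[[0,0,-0.3],[0,0,0],-1],[[0,0,-0.5],[0,0,0],-1],[[0,0,-0.5],[0,0,0],-1]]'
```

```text
clock: 10.23
position: [517.0, -100.7, 43.5]
ee_rot: [-0.006, 0.758, -0.652, -0.0]
contact_force: [-2.9, 1.1, 5.4]
gripper_width: 44.4
```

```bash
python3 -m creep '[[[0,0,0],[0,0,0],0.15],[[0,0,0],[0,0,0],0.25],[[0,0,0],[0,0,0],0.45],[[0,0,0],[0,0,0],0.5],[[0,0,0],[0,0,0],0.5]]'
python3 - <<'E'
from m import *
s=grab('wrist','wr8');print(s['position'].round(1))
P=V('wr8').cloud()
rep('wr8','held',lid(P,71,90,480,555,-160,10))
E
```

```text
clock: 10.65
position: [517.1, -100.7, 42.7]
ee_rot: [-0.006, 0.758, -0.652, -0.001]
contact_force: [0.8, -0.9, -1.0]
gripper_width: 64.0
[ 517.1 -100.7   42.7]
wr8 held 20282 z 76.7 slope x 0.004 y 0.014 y -149.9..-75.1 L slope -0.053 R 0.015 width 43.6
   L [(np.float64(-144.0), np.float64(494.4), np.float64(537.9)), (np.float64(-128.0), np.float64(494.2), np.float64(537.7)), (np.float64(-112.0), np.float64(481.9), np.float64(550.3)), (np.float64(-96.0), np.float64(483.5), np.float64(547.9)), (np.float64(-80.0), np.float64(493.2), np.float64(536.8))]
```

View pics/wr8.png

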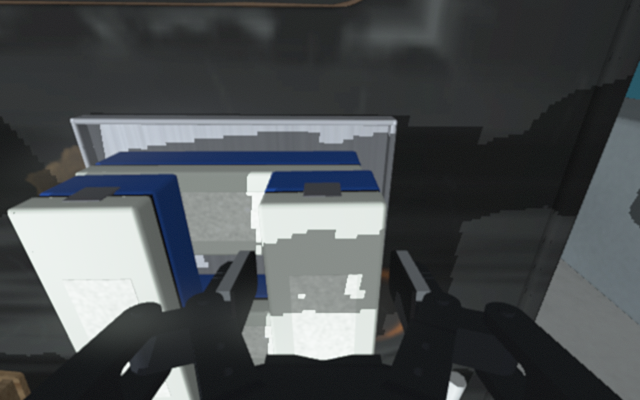

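```bash
python3 -m creep '[[[0,0,6],[0,0,0],0.5],[[0,0,20],[0,0,0],0.5],[[0,0,45],[0,0,0],0.5],[[0,0,75],[0,0,0],0.5],[[0,0,110],[0,0,0],0.5],[[0,-30,140],[0,0,0],0.5],[[0,-65,150],[0,0,0],0.5],[[0,-100,150],[0,0,0],0.5],[[0,-135,150],[0,0,0],0.5],[[0,-170,150],[0,0,0],0.5],[[0,-180,150],[0,0,0],0.5],[[0,-180,150],[0,0,0],0.5]]'
python3 - <<'E'
from m import *
s=grab('side','si9'); print(s['clock'],s['position'].round(1),s['contact_force'].round(2)); grab('scene','sc9'); s=grab('wrist','wr9')
im=V('sc9').p[130:310,180:450,::-1]; cv2.imwrite('pics/sc9c.png',cv2.resize(im,None,fx=2.9,fy=2.9,interpolation=cv2.INTER_CUBIC))
im=V('si9').p[110:300,220:480,::-1]; cv2.imwrite('pics/si9c.png',cv2.resize(im,None,fx=2.9,fy=2.9,interpolation=cv2.INTER_CUBIC))
for t in('sc9','si9','wr9'):
    P=V(t).cloud()
    rep(t,'new',lid(P,70,82,480,555,-160,10))
    rep(t,'top',lid(P,70,82,570,640,-160,10))
    rep(t,'left',lid(P,35,46,480,640,-62,-10))
E
```

```text
clock: 11.7
position: [516.6, -283.2, 192.6]
ee_rot: [-0.005, 0.758, -0.652, -0.002]
contact_force: [-1.6, 0.4, -0.7]
gripper_width: 63.8
11.7 [ 516.6 -283.2  192.6] [-1.55  0.39 -0.72]
sc9 new 797 z 76.5 slope x 0.044 y -0.002 y -148.8..-19.1 L slope -0.020 R -0.021 width 43.7
   L [(np.float64(-143.0), np.float64(496.6), np.float64(540.3)), (np.float64(-127.0), np.float64(495.7), np.float64(539.4)), (np.float64(-111.0), np.float64(495.7), np.float64(540.3)), (np.float64(-95.0), np.float64(495.8), np.float64(539.4)), (np.float64(-79.0), np.float64(494.6), np.float64(537.8)), (np.float64(-63.0), np.float64(495.1), np.float64(538.2)), (np.float64(-47.0), np.float64(495.4), np.float64(537.6)), (np.float64(-31.0), np.float64(494.0), np.float64(538.5))]
sc9 top 664 z 76.5 slope x 0.036 y -0.003 y -146.7..-16.5 L slope -0.021 R -0.019 width 43.7
   L [(np.float64(-141.0), np.float64(582.6), np.float64(625.7)), (np.float64(-125.0), np.float64(583.0), np.float64(625.6)), (np.float64(-109.0), np.float64(581.8), np.float64(625.9)), (np.float64(-93.0), np.float64(581.4), np.float64(626.5)), (n
[... 2179 characters left out ...]
4(493.1), np.float64(537.7))]
wr9 top 933 z 75.6 slope x 0.104 y 0.003 y -148.4..-54.1 L slope -0.019 R 0.077 width 15.5
   L [(np.float64(-142.0), np.float64(580.1), np.float64(586.4)), (np.float64(-126.0), np.float64(579.9), np.float64(592.0)), (np.float64(-110.0), np.float64(579.4), np.float64(597.7)), (np.float64(-94.0), np.float64(579.2), np.float64(598.4)), (np.float64(-78.0), np.float64(578.9), np.float64(595.3)), (np.float64(-62.0), np.float64(578.7), np.float64(593.1))]
wr9 left 623 z 40.0 slope x 0.011 y -0.004 y -61.8..-25.6 L slope -0.022 R -0.035 width 37.1
   L [(np.float64(-55.0), np.float64(541.4), np.float64(578.9)), (np.float64(-39.0), np.float64(541.7), np.float64(578.4))]
```

View pics/sc9c.png

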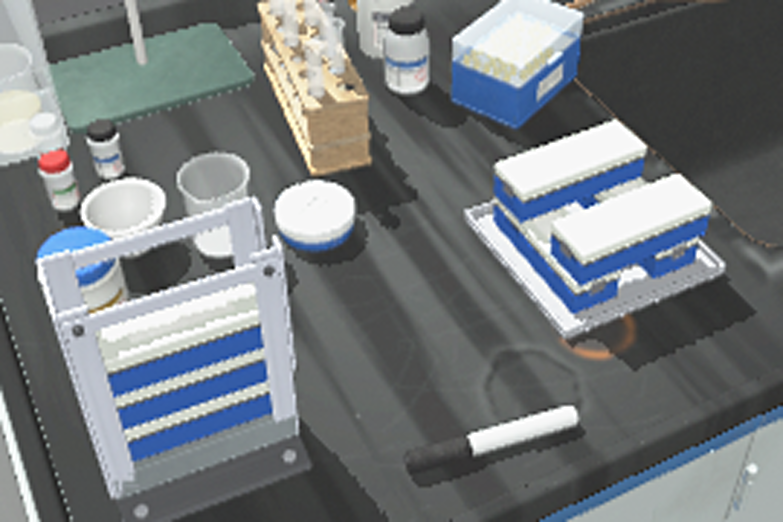

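View pics/si9c.png

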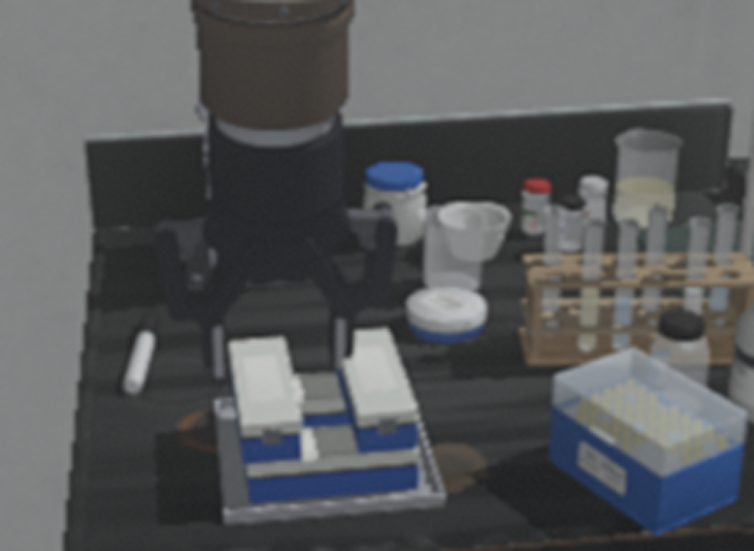

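View pics/wr9.png

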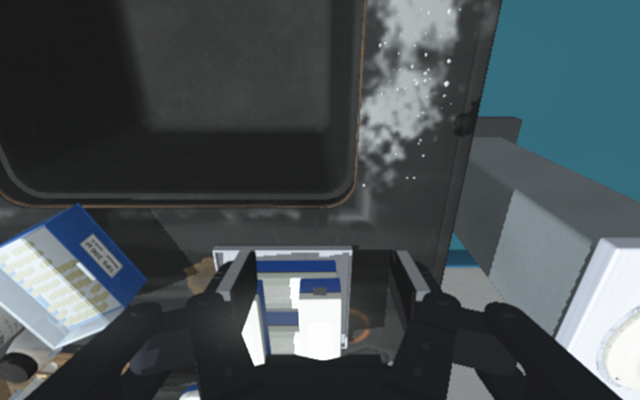

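Run:
```python
from m import *
P=V('sc9').cloud(); print('poking pts',len(lid(P,30,180,485,542,150,219)))
a=V('sc0');b=V('sc9')
for n,(xl,xh,yl,yh,zl,zh) in {'tray+L1':(470,650,-175,10,8,45),'filter':(640,730,80,180,8,30),'marker':(370,470,20,180,6,25),'top':(570,640,-160,0,70,82)}.items():
    print(n,[lid(Q.cloud(),zl,zh,xl,xh,yl,yh).mean(0).round(1).tolist() for Q in(a,b)])
Q=lid(b.cloud(),0,12,380,460,60,110)
for t in('sc0','sc9'):
    P=V(t).cloud(); L=lid(P,35,46,480,640,-62,-10); print(t,'L1 left',L[:,0].min().round(1),np.percentile(L[:,1],[1,99]).round(1)); L=lid(P,35,46,480,640,-155,-78); print('  right',L[:,0].min().round(1),np.percentile(L[:,1],[1,99]).round(1))
```

```text
poking pts 0
tray+L1 [[537.7, -70.8, 30.3], [537.9, -55.6, 24.8]]
filter [[694.1, 125.0, 22.7], [694.0, 125.0, 22.7]]
marker [[409.2, 107.3, 12.5], [409.7, 107.0, 12.5]]
top [[600.9, -78.7, 76.4], [601.0, -78.6, 76.5]]
sc0 L1 left 495.8 [-61.4 -17.7]
  right 499.0 [-146.7  -92.1]
sc9 L1 left 494.5 [-60.3 -17.3]
  right 495.3 [-146.2  -82.3]
```

```bash
python3 -c "
from bench import arm
print(arm.job_done(), arm.read_state()['clock'])"
```

```text
the job is handed in; nothing more can be done
the job is handed in; nothing more can be done
```

The bottom box now lies in the free place of the pile's second layer, and the job was handed in at about 12 s of the 42 s allowed. I drew it 38 mm, took a new grip nearer its middle, drew it clear, carried it level to the pile and set it down with about 5 N of contact force. Then I let go and backed the arm off.

**Last checks:**
- **Placement:** all three cameras show the new box at the same lid height as the box already on top, and parallel to it within about 0.3°. The two boxes are 85–86 mm apart between centres (85 wanted), so the air gap is open. Along its length the box is within about 1 mm of flush with the pile's outline.
- **Chute:** the other three boxes have dropped one place and nothing pokes out of the front.
- **Other things:** the filter box, the marker and the box already on top are unmoved to within 0.5 mm. The beaker and the jar look unchanged in the pictures but I did not measure them.
- **A reading that disagreed:** the near edge of the right first-layer box read 495 mm in x after placing, against 499 mm before. I put this down to the new box's side falling into the measured region, since the other measured edges of the first layer held within about 1.5 mm. I did not check that box separately.

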